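Weigh the nib tins by hand: rack the full one, tray the empties

TASK

Three look-alike closed nib tins stand on the bench: one is full, two are empty, and only their weight tells. Lift them to feel which is which, stand the two empties side by side in the shallow wooden tray, and slide the full one up the ramp of the wooden rack, under its ledges, until it is home against the backstop. Keep the tins upright throughout and leave the other things on the bench where they are.

Things in the scene. Friction and masses are not known exactly. Their poses are not given: they have to be found in the camera images.
- tin_a_center (a point): centre (half-way up, 22 mm above its underside) of one of three identical round bare-metal tins with a tight press-on lid, 56 mm across and 44 mm tall, straight-sided. Which of them is the full one is drawn anew each time: full it weighs about 0.4 to 0.55 kg, empty about 0.07 to 0.1 kg. z axis up
- tin_b_center (a point): centre (half-way up) of another of the three identical tins, 56 mm across, 44 mm tall, z axis up
- tin_c_center (a point): centre (half-way up) of another of the three identical tins, 56 mm across, 44 mm tall, z axis up
- rack: fixed slide-in rack of pale wood for one tin. Origin on the bench surface; x axis level from mouth to backstop (the push direction), z up. Level deck 10 mm above the bench from x = -40 to +60 mm, where the backstop's face stands. Side walls 62 mm apart inside, 63 mm tall, from x = -40 to +72 mm
- ramp_foot (a point): middle of the foot of the rack's ramp, at bench level, at x = -100 mm of the rack. The ramp climbs along the rack's x to 10 mm at x = -40 mm. Low guides (26 mm tall) along it narrow from about 90 mm apart at the foot to the 62 mm of the side walls
- rack_home (a point): where the centre of a tin is when it stands home on the deck against the backstop: x = +32, y = 0, z = +32 mm of the rack
- ledge_front (a point): front end of the rack's two metal ledges, midway between them, at their top (63 mm above the bench), at x = 0 of the rack. They run back to the backstop, undersides 59 mm above the bench, and leave a slot 36 mm wide along the middle: too narrow for a tin from above, wide enough for closed fingers that push from behind
- tray: fixed shallow open tray of dark wood, outside 206 mm (its x) by 116 mm (its y), rim 12 mm tall, walls and floor 3 mm thick. Origin on the bench under its centre, z up. Holds two tins side by side along its x
- mug: aluminium mug, a bystander, 76 mm across, 85 mm tall, handle towards its y; origin at the centre of its underside
- eraser: red eraser, a bystander, 42 x 20 x 12 mm; origin at the centre of its underside
- sharpener: metal pencil sharpener, a bystander, 26 x 16 x 13 mm; origin at the centre of its underside
- pen_case: flat glass pen case, a bystander, 34 mm (x) x 165 mm (y) x 24 mm; origin at the centre of its underside
Not all that is in view belongs to the job. Leave any black or yellow look-alike of the part that bears tin_a_center alone.

How it is judged:
At the end, for the whole second after the job is handed in: All tins upright (within 0.08 rad): two on the tray's floor, the third on the rack's deck under the ledges, at most 12 mm short of home. The rack's tin is the full one (the rack bears over 2.8 N), the tray's are the empties (the tray bears under 3 N in all) (((x of tin_a_center in the frame of tray between -0.078 and 0.078 m and y of tin_a_center in the frame of tray between -0.033 and 0.033 m and z of tin_a_center in the frame of tray between 0.021 and 0.029 m) or (x of tin_a_center in the frame of rack between 0.02 and 0.036 m and y of tin_a_center in the frame of rack between -0.006 and 0.006 m and z of tin_a_center in the frame of rack between 0.028 and 0.036 m)) and ((x of tin_b_center in the frame of tray between -0.078 and 0.078 m and y of tin_b_center in the frame of tray between -0.033 and 0.033 m and z of tin_b_center in the frame of tray between 0.021 and 0.029 m) or (x of tin_b_center in the frame of rack between 0.02 and 0.036 m and y of tin_b_center in the frame of rack between -0.006 and 0.006 m and z of tin_b_center in the frame of rack between 0.028 and 0.036 m)) and ((x of tin_c_center in the frame of tray between -0.078 and 0.078 m and y of tin_c_center in the frame of tray between -0.033 and 0.033 m and z of tin_c_center in the frame of tray between 0.021 and 0.029 m) or (x of tin_c_center in the frame of rack between 0.02 and 0.036 m and y of tin_c_center in the frame of rack between -0.006 and 0.006 m and z of tin_c_center in the frame of rack between 0.028 and 0.036 m)) and ((x of tin_a_center in the frame of rack between 0.02 and 0.036 m and y of tin_a_center in the frame of rack between -0.006 and 0.006 m and z of tin_a_center in the frame of rack between 0.028 and 0.036 m) or (x of tin_b_center in the frame of rack between 0.02 and 0.036 m and y of tin_b_center in the frame of rack between -0.006 and 0.006 m and z of tin_b_center in the frame of rack between 0.028 and 0.036 m) or (x of tin_c_center in the frame of rack between 0.02 and 0.036 m and y of tin_c_center in the frame of rack between -0.006 and 0.006 m and z of tin_c_center in the frame of rack between 0.028 and 0.036 m)) and angle between each of tin_a_center, tin_b_center, tin_c_center's own z axis and vertical below 0.08 rad and contact force between rack and anything else above 2.8 N and contact force between tray and anything else below 3 N); the robot touches nothing.
It fails at once if a tin is tipped by more than 0.6 rad (angle between any of tin_a_center, tin_b_center, tin_c_center's own z axis and vertical above 0.6 rad).
It fails at once if a bystander (mug, eraser, sharpener or pen case) is shifted by more than 30 mm (distance of any of mug, eraser, sharpener, pen_case from where it was at the start of the episode above 0.03 m).
It also fails if it takes over 72 s, if anything falls off the work surface, if the arm or the gripper's body presses on something with over 40 N, if the wrist force passes 120 N, or if a joint passes its speed limit or range.

ROBOT

A 6-joint arm with a two-finger parallel gripper is mounted at the origin on the work surface. World frame = base frame: x ahead of the robot, y to its left, z up, the work surface at z = 0. Lengths are in m, angles in rad, forces in N, time in s.
With the tool pointing down it reaches from about 0.4 to 0.825 m from the base axis. Payload 7 kg.
Tool frame: the origin (TCP) lies at the very end of the fingers, on their centre line; the grasp point (between the pads) lies 19 mm behind it; z points along the fingers, y is the direction in which the jaws open and shut (so a half turn about z gives the same grasp; the last joint's range is limited). The gripper opens to 88 mm and grips with 3 to 60 N. Pads are 19 mm wide; open, the fingers measure 130 mm over their backs; the gripper's body (78 mm by 193 mm) begins 47 mm behind the grasp point.
Start: joints at [1.476, 0.359, 0.012, 0, -1.224, -0.288], TCP at [0.252, 0.626, 0.227] pointing down, gripper open.
Joint ranges: [-3.07, 3.07], [-1.43, 2.12], [-1.02, 1.25], [-3.03, 1.67], [-3.05, -0], [-3.03, 3.03]. Speed limits (rad/s): [2.39, 2.39, 3.01, 3.14, 3.14, 3.14].

INTERFACE

Orientations are given as [roll, pitch, yaw] about the fixed x, y, z axes, in that order (R = Rz(yaw) Ry(pitch) Rx(roll)).
In Python, from station import arm gives the robot as it stands.
- The arm moves only by the shell command python3 -m inch 'ROWS' [FORCE]. ROWS is text: rows parted by semicolons, each of 7 numbers parted by spaces: the closure, from 0 (fully open) to 1 (shut), then the shift along the tool's x, y, z each as a share of 300 mm, from -1 to 1, then the turn, a rotation vector about the tool's x, y, z each as a share of 60 degrees, from -1 to 1. In form: grip tx ty tz rx ry rz; .... A call has 1 to 12 rows; each row is the pose to reach, as a shift and turn from the pose commanded when the call began, along the tool's axes at that moment; what a row does not reach only later rows make up. A row lasts 1/10 s, in which the tool goes at most 50 mm and 8.59 degrees, less where a joint would pass 70% of its speed; a pose out of reach is approached as far as the arm can. A call with a number of a shift or a turn outside -1 to 1 is refused whole. A call with a gripper value outside its range is refused whole. The fingers move at their own pace and stop on an object; FORCE is the grip in N (left out, the last holds). Time passes only in rows, so rows that repeat a pose let the fingers close. It gives the time, the measured TCP pose, the force and the opening at its end, in the units of the state.
- arm.get_state(): the state, without advancing time (a new reading comes with each control period).
- arm.grab_frame(name): name is "scene" or "top" or "wrist"; returns a dict with "img" (420x560x3 uint8, red, green, blue), "range_z" (420x560 float32, m along the optical axis (not along the pixel's ray), 0 where there is no reading), "fx", "fy", "cx", "cy" (pixels), "extrinsics" (4x4, takes a point from world to camera coordinates); the wrist camera has in their place "tool_from_camera" (4x4, takes a point from camera to tool coordinates, whose origin is the TCP and whose axes are the flange's). Camera axes: x right, y up, looking along -z (the intrinsics and any distortion apply to the point x, -y, -z); pixel columns grow to the right and rows downward; lengths in m; the calibration is good to about 2 mm. The wrist camera is an equidistant fisheye: a pixel r from the principal point sees the ray r / f radians off the axis. A picture is of the moment at which its call begins: read the wrist's pose just before it.
- arm.job_done(): hands the job in, once; it reports no verdict.
The state is a dict: "t": time; "q": joint angles; "qd": joint speeds; "joint_efforts": joint torques, N m; "eef_pos": TCP position; "ee_rot": TCP orientation; "force": force on the tool from outside, world axes, zero at the start; "moment": the same for the moment, N m; "width": finger opening in m.
Only numpy, scipy, OpenCV 4.12 (cv2) and the standard library are available. Lean on these libraries where they do the work, as an engineer would, in place of code of your own. Each camera call takes 0.05 s, during which the arm holds its last target.

## Working session

There is one attempt and no reset: what is moved stays moved. The work goes in short steps, Python scripts to look and compute and a shell command to move; the robot and the scene stay as the last step left them, time stands still between calls to the robot, and variables do not carry over. Pictures are saved under pics/ and viewed, and the job is handed in when it is done.

```bash
ls; mkdir -p pics; python3 - <<'E'
from station import arm
import cv2,numpy as np,pickle
s=arm.get_state();print(s)
for n in ["scene","top"]:
    f=arm.grab_frame(n);cv2.imwrite(f"pics/{n}0.png",f["img"][:,:,::-1]);pickle.dump(f,open(f"{n}0.pkl","wb"));print(n,{k:v for k,v in f.items() if k not in("img","range_z")})
E
```

```text
pics
{'t': 0.0, 'q': array([ 1.47609168e+00,  3.59374235e-01,  1.10825517e-02, -3.88986639e-04,
       -1.22413924e+00, -2.88127511e-01]), 'qd': array([-5.86195390e-06,  5.54754218e-04,  1.44925677e-03,  1.16934315e-05,
        6.94488629e-04,  1.67643092e-04]), 'joint_efforts': array([-2.55239347e-04, -5.82710123e+01,  2.93066096e+01,  6.99768528e+00,
        7.14881869e-03, -1.64678750e-04]), 'eef_pos': array([0.25195647, 0.62567447, 0.22563421]), 'ee_rot': array([ 3.13992152e+00, -1.13929726e-04, -3.82964521e-01]), 'force': array([ 0.80821391, -0.00956117,  0.03024498]), 'moment': array([-0.06220711,  0.02384907,  0.05017053]), 'width': 0.08751347309116361}
scene {'fx': 514.8458504893072, 'fy': 514.8458504893072, 'cx': 273.2095905179385, 'cy': 215.35233019577404, 'extrinsics': array([[ 0.35120428,  0.93622192,  0.01200301, -0.18246284],
       [-0.71610507,  0.26032896,  0.64762825,  0.3402292 ],
       [ 0.60319903, -0.23604523,  0.76186191, -1.35197935],
       [ 0.        ,  0.        ,  0.        ,  1.        ]])}
top {'fx': 507.9137358121736, 'fy': 507.9137358121736, 'cx': 277.50619497970575, 'cy': 213.30096126288598, 'extrinsics': array([[ 0.02076578, -0.99977208, -0.00495589, -0.0183058 ],
       [ 0.99891673,  0.02054104,  0.04175454, -0.5396709 ],
       [-0.04164322, -0.00581759,  0.99911561, -1.00054893],
       [ 0.        ,  0.        ,  0.        ,  1.        ]])}
```

View pics/scene0.png

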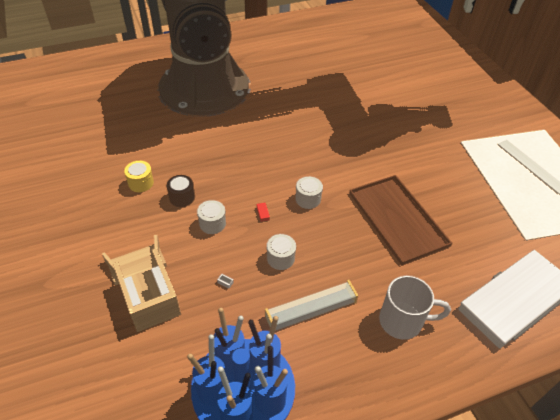

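View pics/top0.png

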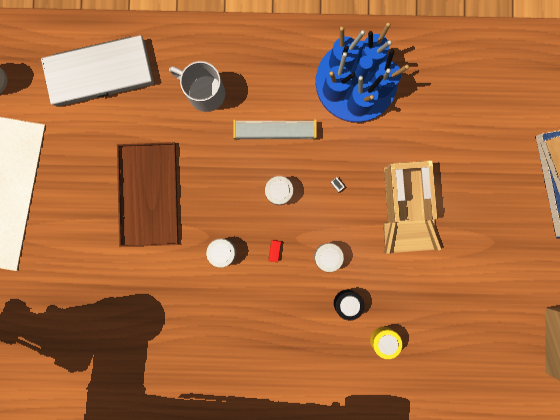

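The three bare tins are at top-view pixels (279,190), (221,253) and (329,257). The tray is at about (149,194). The rack is at about (412,205), with its mouth towards the bottom. I'll enlarge the view and compute positions.

```bash
cat > h.py <<'E'
import numpy as np,pickle,cv2
def world(f,u,v,z=None):
    E=f["extrinsics"];R,t=E[:3,:3],E[:3,3];c=-R.T@t
    d=R.T@np.array([(u-f["cx"])/f["fx"],-(v-f["cy"])/f["fy"],-1.0])
    if z is None:
        k=f["range_z"][int(round(v)),int(round(u))]
    else: k=(z-c[2])/d[2]
    return c+k*d
def cloud(f):
    E=f["extrinsics"];R,t=E[:3,:3],E[:3,3];c=-R.T@t
    v,u=np.mgrid[:420,:560]
    d=np.stack([(u-f["cx"])/f["fx"],-(v-f["cy"])/f["fy"],-np.ones(u.shape)],-1)@R
    return c+d*f["range_z"][...,None]
E
python3 - <<'E'
from h import *
f=pickle.load(open("top0.pkl","rb"))
im=f["img"][:,:,::-1]
P=cloud(f)
for u,v in [(279,190),(221,253),(329,257)]:
    w=P[v-25:v+26,u-25:u+26].reshape(-1,3); m=(w[:,2]>.035)&(w[:,2]<.055); w=w[m]
    (cx,cy),r=cv2.minEnclosingCircle(w[:,:2].astype(np.float32)); print("tin",cx,cy,r,np.median(w[:,2]),w[:,:2].mean(0))
a=cv2.resize(im[145:265,370:455],None,fx=7,fy=5*7/5,interpolation=cv2.INTER_CUBIC)[:840]
cv2.imwrite("pics/rack.png",cv2.resize(a,(425,600)))
cv2.imwrite("pics/tray.png",cv2.resize(im[135:255,105:195],(450,600),interpolation=cv2.INTER_CUBIC))
E
```

```text
tin 0.5843518972396851 -0.008700655773282051 0.027891365811228752 0.042684068086167204 [ 0.58384584 -0.00860359]
tin 0.45996707677841187 0.10161865502595901 0.027837365865707397 0.04286888317986837 [0.46009073 0.10115383]
tin 0.4558471143245697 -0.10837376862764359 0.027937807142734528 0.04263688653245046 [ 0.45602495 -0.10784839]
```

View pics/rack.png

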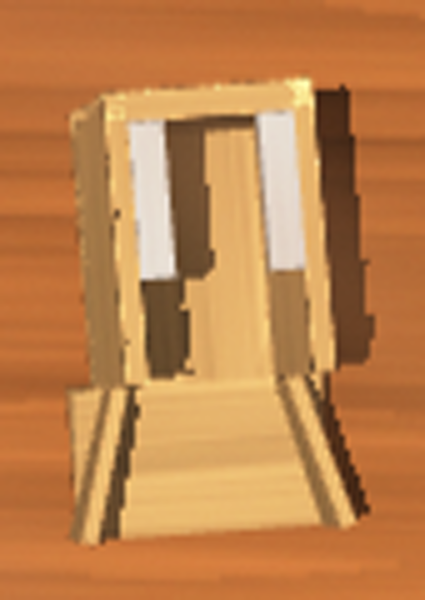

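View pics/tray.png

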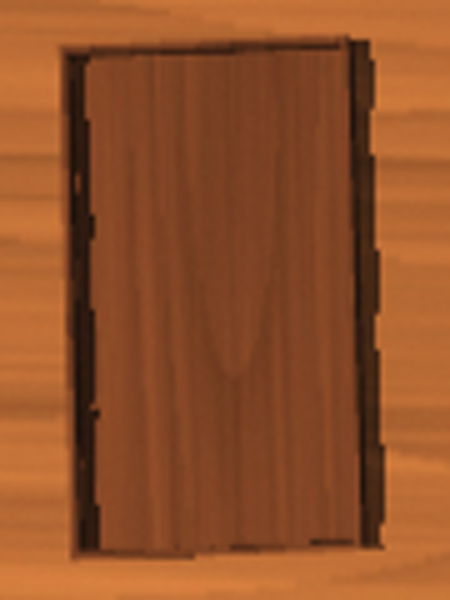

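```bash
python3 - <<'E'
from h import *
f=pickle.load(open("top0.pkl","rb"))
P=cloud(f)
il=world(f,370+177/5,145+279/5,.063)[:2];ir=world(f,370+270/5,145+270/5,.063)[:2]
bl=world(f,370+163/5,145+120/5,.063)[:2];br=world(f,370+257/5,145+112/5,.063)[:2]
print("ledge inner",il,ir,bl,br)
lf=(il+ir)/2;print("ledge front",lf,"gap",np.linalg.norm(il-ir),"len",np.linalg.norm(bl-il))
d=(bl+br)/2-lf;print("yaw mid",np.degrees(np.arctan2(d[1],d[0])))
w=P[140:270,375:450].reshape(-1,3);w=w[(w[:,2]>.054)&(w[:,2]<.07)]
r=cv2.minAreaRect(w[:,:2].astype(np.float32));print(r);print(cv2.boxPoints(r))
w=P[140:270,375:450].reshape(-1,3);w=w[(w[:,2]>.004)&(w[:,2]<.07)]
x=w[:,0]; print("low",x.min())
for u,v in [(75,540),(352,522)]:
    print("guide tip",world(f,370+u/5,145+v/5,.026))
print("foot",world(f,370+105/5,145+538/5,0),world(f,370+325/5,145+525/5,0))
for n,(u,v) in dict(TL=(60,47),TR=(350,38),BL=(73,556),BR=(362,548)).items(): print(n,world(f,105+u/5,135+v/5,.012))
w=P[130:260,105:195].reshape(-1,3);w=w[(w[:,2]>.0015)&(w[:,2]<.02)]
r=cv2.minAreaRect(w[:,:2].astype(np.float32));print("tray",r)
E
```

```text
ledge inner [ 0.56638157 -0.2485791 ] [ 0.57050654 -0.28363837] [ 0.62663586 -0.24266216] [ 0.63039665 -0.27819625]
ledge front [ 0.56844406 -0.26610874] gap 0.035301099388709054 len 0.06054410799550221
yaw mid 5.400978777296079
((0.5856204032897949, -0.2638620138168335), (0.11202723532915115, 0.08134298026561737), 5.098225116729736)
[[ 0.5262142  -0.22832899]
 [ 0.53344256 -0.30935016]
 [ 0.6450266  -0.29939502]
 [ 0.63779825 -0.21837386]]
low 0.45161374375753904
guide tip [ 0.46599583 -0.21890158  0.026     ]
guide tip [ 0.47527828 -0.3269337   0.026     ]
foot [ 0.46621769 -0.23628298  0.        ] [ 0.4732638  -0.32432813  0.        ]
TL [0.67152311 0.31746791 0.012     ]
TR [0.67746737 0.20118784 0.012     ]
BL [0.46799495 0.30536884 0.012     ]
BR [0.47356941 0.19045549 0.012     ]
tray ((0.5736632347106934, 0.2519400119781494), (0.2613053023815155, 0.18047024309635162), 1.615665316581726)
```

```bash
cat >> h.py <<'E'
from scipy.spatial.transform import Rotation as Ro
def go(x,y,z,yaw=0.,tilt=None):
    from station import arm
    s=arm.get_state();R=Ro.from_euler('xyz',s["ee_rot"])
    T=Ro.from_euler('xyz',[np.pi,0,yaw])
    if tilt is not None: T=T*Ro.from_rotvec(np.radians(tilt))
    d=R.inv().apply(np.array([x,y,z])-s["eef_pos"])/.3
    r=np.degrees((R.inv()*T).as_rotvec())/60
    print("t",round(s["t"],2),"p",s["eef_pos"].round(4),"rot",s["ee_rot"].round(3),"F",s["force"].round(2),"w",round(s["width"],4))
    print("row",d.round(3),r.round(3))
E
python3 -c "
from h import *
go(.46,.1015,.15,0)"
```

```text
t 0.1 p [0.252  0.6257 0.2257] rot [ 3.14  -0.    -0.383] F [0.05 0.37 0.93] w 0.0876
row [1.296 1.362 0.255] [ 0.001  0.    -0.366]
```

```bash
python3 -m inch '0 0.65 0.68 0.12 0 0 -0.18;0 0.65 0.68 0.12 0 0 -0.18;0 0.65 0.68 0.12 0 0 -0.18;0 0.65 0.68 0.12 0 0 -0.18;0 0.65 0.68 0.12 0 0 -0.18;0 0.65 0.68 0.12 0 0 -0.18;0 0.65 0.68 0.12 0 0 -0.18' 20; python3 -c "
from h import *
go(.46,.1015,.12,0)"
```

```text
t: 0.8
eef_pos: [0.3572, 0.3598, 0.19]
ee_rot: [3.14, 0.001, -0.198]
force: [-0.3, 0.9, -0.5]
width: 0.0876
t 0.8 p [0.3572 0.3598 0.19  ] rot [ 3.14e+00  1.00e-03 -1.98e-01] F [-0.3   0.89 -0.54] w 0.0876
row [0.505 0.777 0.234] [ 0.002  0.001 -0.189]
```

```bash
python3 -m inch '0 0.505 0.777 0.234 0 0 -0.189;0 0.505 0.777 0.234 0 0 -0.189;0 0.505 0.777 0.234 0 0 -0.189;0 0.505 0.777 0.234 0 0 -0.189;0 0.505 0.777 0.234 0 0 -0.189;0 0.505 0.777 0.234 0 0 -0.189;0 0.505 0.777 0.234 0 0 -0.189;0 0.505 0.777 0.234 0 0 -0.189' 20; python3 -c "
from h import *
go(.46,.1015,.016,0)
from station import arm
f=arm.grab_frame('wrist');cv2.imwrite('pics/w1.png',f['img'][:,:,::-1])"
```

```text
t: 1.6
eef_pos: [0.4607, 0.1055, 0.12]
ee_rot: [3.141, 0.001, 0.001]
force: [0.1, 0.2, -0.7]
width: 0.0876
t 1.6 p [0.4607 0.1055 0.12  ] rot [3.141e+00 1.000e-03 1.000e-03] F [ 0.13  0.21 -0.67] w 0.0876
row [-0.002  0.013  0.347] [0.    0.001 0.001]
```

View pics/w1.png

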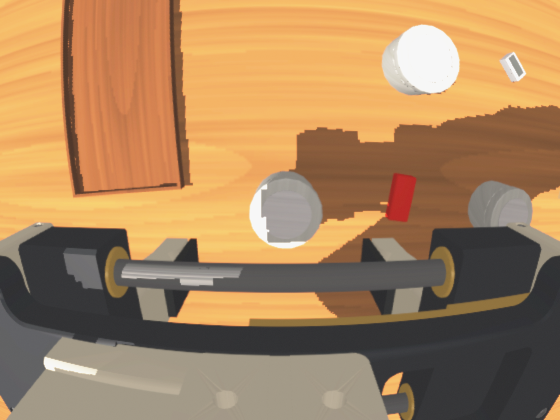

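The tin, at about (286,210), lies between the open fingers in the lateral direction. I'll descend onto it.

```bash
python3 -m inch '0 0 0.012 0.1 0 0 0;0 0 0.012 0.2 0 0 0;0 0 0.012 0.28 0 0 0;0 0 0.012 0.347 0 0 0;0 0 0.012 0.347 0 0 0;1 0 0.012 0.347 0 0 0;1 0 0.012 0.347 0 0 0;1 0 0.012 0.347 0 0 0;1 0 0.012 0.347 0 0 0;1 0 0.012 0.347 0 0 0' 20; python3 -c "
from h import *
go(.46,.1015,.116,0)"
```

```text
t: 2.65
eef_pos: [0.4608, 0.1027, 0.0169]
ee_rot: [-3.141, -0.001, 0.004]
force: [-1.6, 0.7, 6.0]
width: 0.0556
t 2.65 p [0.4608 0.1027 0.0169] rot [-3.141e+00 -1.000e-03  4.000e-03] F [-1.62  0.72  6.04] w 0.0556
row [-0.002  0.004 -0.33 ] [-0.001 -0.001  0.003]
```

```bash
python3 -m inch '1 0 0 -0.07 0 0 0;1 0 0 -0.2 0 0 0;1 0 0 -0.25 0 0 0;1 0 0 -0.25 0 0 0;1 0 0 -0.25 0 0 0;1 0 0 -0.25 0 0 0;1 0 0 -0.25 0 0 0' ; python3 -c "
from h import *
from station import arm
for i in range(4):
  arm.grab_frame('wrist');print(arm.get_state()['force'])
go(.572-.045,.2536-.0025,.1,0.056)"
```

```text
t: 3.35
eef_pos: [0.4598, 0.102, 0.0902]
ee_rot: [3.14, 0.002, 0.003]
force: [-0.6, 0.1, -0.8]
width: 0.0555
[ 0.27309991 -0.4783784  -0.49637554]
[-0.05491264  0.01369365  0.10335171]
[-0.40253446 -0.6952008  -0.80179839]
[-0.39038784  0.25403764 -0.7702143 ]
t 3.55 p [0.4602 0.1023 0.0907] rot [3.141e+00 1.000e-03 4.000e-03] F [-0.39  0.25 -0.77] w 0.0553
row [ 0.224 -0.495 -0.031] [ 0.001  0.001 -0.05 ]
```

It pulls about −0.6 N, so this one is empty. It goes in the near half of the tray.

```bash
python3 -m inch '1 0.224 -0.495 0 0 0 -0.05;1 0.224 -0.495 0 0 0 -0.05;1 0.224 -0.495 0 0 0 -0.05;1 0.224 -0.495 0 0 0 -0.05;1 0.224 -0.495 0.07 0 0 -0.05;1 0.224 -0.495 0.15 0 0 -0.05;1 0.224 -0.495 0.2 0 0 -0.05;1 0.224 -0.495 0.22 0 0 -0.05;1 0.224 -0.495 0.22 0 0 -0.05'; python3 -c "
from h import *
go(.5276,.2511,.0205,0.056)"
```

```text
t: 4.45
eef_pos: [0.5266, 0.2506, 0.0243]
ee_rot: [3.14, 0.002, 0.056]
force: [0.6, 0.1, -1.3]
width: 0.0552
t 4.45 p [0.5266 0.2506 0.0243] rot [3.14e+00 2.00e-03 5.60e-02] F [ 0.61  0.08 -1.26] w 0.0552
row [ 0.003 -0.001  0.013] [ 0.001  0.002 -0.   ]
```

```bash
python3 -m inch '1 0.003 -0.001 0.008 0 0 0;1 0.003 -0.001 0.015 0 0 0;1 0.003 -0.001 0.015 0 0 0;0.2 0.003 -0.001 0.015 0 0 0;0.2 0.003 -0.001 0.015 0 0 0;0.2 0.003 -0.001 0.015 0 0 0;0.2 0.003 -0.001 -0.08 0 0 0;0.2 0.003 -0.001 -0.2 0 0 0;0 0.003 -0.001 -0.3 0 0 0;0 0.003 -0.001 -0.3 0 0 0'; python3 -c "
from h import *
go(.5843,-.0085,.11,0)"
```

```text
t: 5.45
eef_pos: [0.5304, 0.2533, 0.1201]
ee_rot: [-3.137, -0.007, 0.057]
force: [-0.6, 1.0, 0.6]
width: 0.0809
t 5.45 p [0.5304 0.2533 0.1201] rot [-3.137 -0.007  0.057] F [-0.61  1.01  0.59] w 0.0809
row [0.13  0.882 0.031] [-0.004 -0.006  0.054]
```

```bash
python3 -m inch '0 0.13 0.882 0.031 0 0 0.054;0 0.13 0.882 0.031 0 0 0.054;0 0.13 0.882 0.031 0 0 0.054;0 0.13 0.882 0.031 0 0 0.054;0 0.13 0.882 0.031 0 0 0.054;0 0.13 0.882 0.031 0 0 0.054;0 0.13 0.882 0.031 0 0 0.054;0 0.13 0.882 0.031 0 0 0.054'; python3 -c "
from h import *
from station import arm
f=arm.grab_frame('top');cv2.imwrite('pics/t1.png',f['img'][:,:,::-1])
go(.5843,-.0085,.017,0)"
```

```text
t: 6.25
eef_pos: [0.5815, -0.0108, 0.1056]
ee_rot: [-3.142, 0.0, -0.002]
force: [0.3, 1.1, -0.8]
width: 0.0879
t 6.3 p [ 0.5816 -0.0101  0.1057] rot [-3.142e+00  0.000e+00 -1.000e-03] F [-0.36  0.04  0.45] w 0.0877
row [ 0.009 -0.005  0.296] [-0.     0.    -0.001]
```

View pics/t1.png

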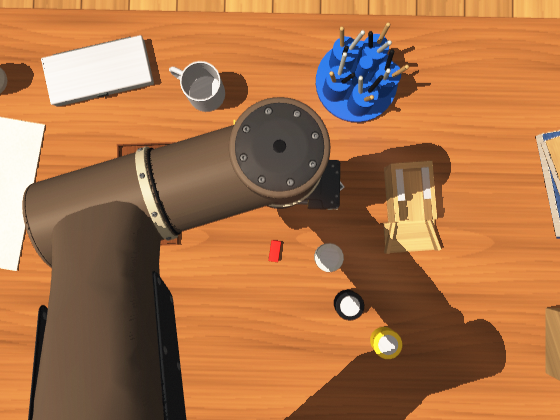

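The arm hides the tray and the tin, and the bystanders still in view haven't moved. I'll grip this second tin and lift it.

```bash
python3 -m inch '0 0.009 -0.005 0.1 0 0 0;0 0.009 -0.005 0.2 0 0 0;0 0.009 -0.005 0.27 0 0 0;0 0.009 -0.005 0.296 0 0 0;0 0.009 -0.005 0.296 0 0 0;1 0.009 -0.005 0.296 0 0 0;1 0.009 -0.005 0.296 0 0 0;1 0.009 -0.005 0.296 0 0 0;1 0.009 -0.005 0.296 0 0 0;1 0.009 -0.005 0.296 0 0 0' 20; python3 -m inch '1 0 0 -0.07 0 0 0;1 0 0 -0.2 0 0 0;1 0 0 -0.25 0 0 0;1 0 0 -0.25 0 0 0;1 0 0 -0.25 0 0 0;1 0 0 -0.25 0 0 0;1 0 0 -0.25 0 0 0' ; python3 -c "
from h import *
from station import arm
for i in range(4):
  arm.grab_frame('wrist');print(arm.get_state()['force'])
go(.5726+.045,.2536+.0025,.1,0.056)"
```

```text
t: 7.3
eef_pos: [0.5847, -0.0091, 0.0178]
ee_rot: [3.142, -0.001, -0.001]
force: [-0.5, -0.3, 3.7]
width: 0.0553
t: 8.0
eef_pos: [0.5834, -0.0092, 0.0905]
ee_rot: [3.141, 0.003, -0.001]
force: [-0.0, -0.5, -4.1]
width: 0.0551
[-0.34106744  0.32479994 -4.65308592]
[ 0.23926813  0.29751938 -4.34263538]
[-0.14772115  0.06756267 -4.73685524]
[-0.5639197  -0.37019499 -5.53030051]
t 8.2 p [ 0.5842 -0.009   0.0915] rot [ 3.141e+00  1.000e-03 -1.000e-03] F [-0.56 -0.37 -5.53] w 0.0555
row [ 0.111 -0.884 -0.029] [ 0.     0.001 -0.054]
```

About −4.8 N, so this is the full one. I'll carry it to the front of the ramp, jaws turned along the rack's x.

```bash
python3 -m inch '1 -0.2 0.4 -0.1 0 0 0.75;1 -0.2 0.4 -0.1 0 0 0.75;1 -0.2 0.4 -0.1 0 0 0.75;1 -0.2 0.4 -0.1 0 0 0.75;1 -0.2 0.4 -0.1 0 0 0.75;1 -0.2 0.4 -0.1 0 0 0.75' ; python3 -c "
from h import *
go(.4346,-.2778,.1,-1.481)"
```

```text
t: 8.8
eef_pos: [0.5242, -0.1294, 0.1223]
ee_rot: [-3.141, -0.0, -0.792]
force: [-0.0, 0.5, -4.9]
width: 0.0554
t 8.8 p [ 0.5242 -0.1294  0.1223] rot [-3.141 -0.    -0.792] F [-0.01  0.51 -4.89] w 0.0554
row [0.143 0.56  0.074] [-0.    -0.     0.657]
```

```bash
python3 -m inch '1 0.143 0.56 0.074 0 0 0.657;1 0.143 0.56 0.074 0 0 0.657;1 0.143 0.56 0.074 0 0 0.657;1 0.143 0.56 0.074 0 0 0.657;1 0.143 0.56 0.074 0 0 0.657;1 0.143 0.56 0.074 0 0 0.657;1 0.143 0.56 0.074 0 0 0.657;1 0.143 0.56 0.15 0 0 0.657;1 0.143 0.56 0.22 0 0 0.657;1 0.143 0.56 0.3 0 0 0.657;1 0.143 0.56 0.3 0 0 0.657' ; python3 -c "
from h import *
go(.4346,-.2778,.0185,-1.481)"
```

```text
t: 9.9
eef_pos: [0.4342, -0.2767, 0.0297]
ee_rot: [3.137, 0.002, -1.471]
force: [-1.2, 0.7, -5.2]
width: 0.0554
t 9.9 p [ 0.4342 -0.2767  0.0297] rot [ 3.137e+00  2.000e-03 -1.471e+00] F [-1.16  0.66 -5.23] w 0.0554
row [ 0.004 -0.001  0.037] [0.005 0.002 0.009]
```

```bash
python3 -m inch '1 0.004 0 0.015 0 0 0.009;1 0.004 0 0.03 0 0 0.009;1 0.004 0 0.039 0 0 0.009;1 0.004 0 0.039 0 0 0.009;0.2 0.004 0 0.039 0 0 0.009;0.2 0.004 0 0.039 0 0 0.009;0.2 0.004 0 0.039 0 0 0.009;0.1 0.004 0 -0.1 0 0 0.009;0.1 0.004 0 -0.25 0 0 0.009;0.1 0.004 0 -0.25 0 0 0.009' ; python3 -c "
from h import *
from station import arm
s=arm.get_state()
f=arm.grab_frame('wrist');cv2.imwrite('pics/w2.png',f['img'][:,:,::-1])
f=arm.grab_frame('top');cv2.imwrite('pics/t2.png',f['img'][:,:,::-1])
go(.569-.205*.996,-.2656-.205*.0906,.11,-1.481)"
```

```text
t: 10.9
eef_pos: [0.4398, -0.2806, 0.1133]
ee_rot: [-3.132, -0.004, -1.482]
force: [0.7, 0.1, -0.5]
width: 0.0782
t 11.0 p [ 0.4369 -0.2793  0.1088] rot [-3.138e+00 -1.000e-03 -1.483e+00] F [ 0.53 -0.39 -1.4 ] w 0.0788
row [-0.005  0.241 -0.005] [-0.003 -0.001 -0.002]
```

View pics/w2.png

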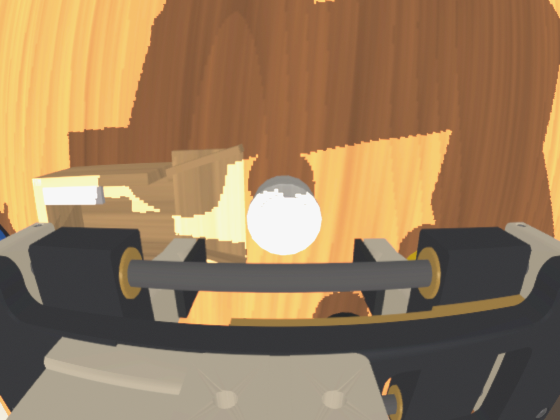

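View pics/t2.png

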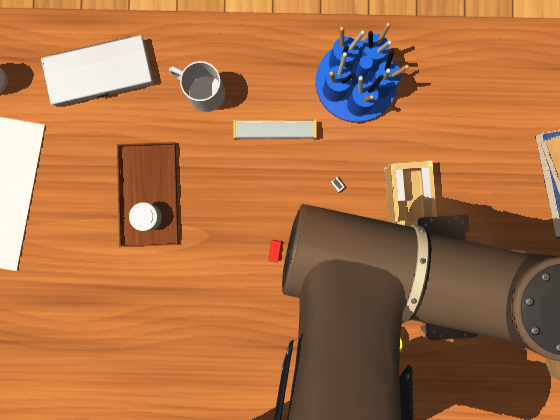

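The full tin, at (284,220) in the wrist view, stands just before the ramp foot and is lined up with it. The empty tin stands in the near half of the tray. Next I'll close the fingers behind the full tin, tips tilted 10° forward so the push is low.

```bash
python3 -m inch '1 -0.005 0.241 -0.005 0.05 0 0;1 -0.005 0.241 -0.005 0.167 0 0;1 -0.005 0.241 -0.005 0.167 0 0;1 -0.005 0.241 -0.005 0.167 0 0;1 -0.005 0.241 -0.005 0.167 0 0;1 -0.005 0.241 -0.005 0.167 0 0;1 -0.005 0.241 -0.005 0.167 0 0;1 -0.005 0.241 -0.005 0.167 0 0' ; python3 -c "
from h import *
go(.569-.205*.996,-.2656-.205*.0906,.018,-1.481,[10,0,0])"
```

```text
t: 11.8
eef_pos: [0.3642, -0.2838, 0.1083]
ee_rot: [-2.968, 0.0, -1.483]
force: [-0.2, -0.2, 0.4]
width: 0.0204
t 11.8 p [ 0.3642 -0.2838  0.1083] rot [-2.968  0.    -1.483] F [-0.24 -0.16  0.39] w 0.0204
row [0.001 0.05  0.297] [ 0.001 -0.    -0.002]
```

```bash
python3 -m inch '1 0.001 0.05 0 0 0 0;1 0.001 0.05 0 0 0 0;1 0.001 0.05 0.1 0 0 0;1 0.001 0.05 0.2 0 0 0;1 0.001 0.05 0.27 0 0 0;1 0.001 0.05 0.297 0 0 0;1 0.001 0.05 0.297 0 0 0;1 0.001 0.05 0.297 0 0 0' ; python3 -c "
from h import *
for x in (-.12,-.06,-.017): go(.569+x*.996,-.2656+x*.0906,.018,-1.481,[10,0,0])"
```

```text
t: 12.6
eef_pos: [0.3648, -0.2844, 0.0189]
ee_rot: [-2.966, -0.0, -1.483]
force: [-0.3, 1.3, 0.5]
width: 0.0004
t 12.6 p [ 0.3648 -0.2844  0.0189] rot [-2.966 -0.    -1.483] F [-0.35  1.27  0.52] w 0.0004
row [-0.002 -0.279  0.052] [-0.001 -0.001 -0.002]
t 12.6 p [ 0.3648 -0.2844  0.0189] rot [-2.966 -0.    -1.483] F [-0.35  1.27  0.52] w 0.0004
row [-0.002 -0.476  0.087] [-0.001 -0.001 -0.002]
t 12.6 p [ 0.3648 -0.2844  0.0189] rot [-2.966 -0.    -1.483] F [-0.35  1.27  0.52] w 0.0004
row [-0.003 -0.617  0.112] [-0.001 -0.001 -0.002]
```

```bash
python3 -m inch '1 0 -0.03 0.005 0 0 0;1 0 -0.06 0.011 0 0 0;1 0 -0.09 0.016 0 0 0;1 -0.001 -0.12 0.021 0 0 0;1 -0.001 -0.15 0.027 0 0 0;1 -0.001 -0.18 0.032 0 0 0;1 -0.001 -0.21 0.037 0 0 0;1 -0.002 -0.24 0.043 0 0 0;1 -0.002 -0.279 0.05 0 0 0;1 -0.002 -0.279 0.05 0 0 0' ; python3 -c "
from h import *
from station import arm
f=arm.grab_frame('wrist');cv2.imwrite('pics/w3.png',f['img'][:,:,::-1])
f=arm.grab_frame('scene');cv2.imwrite('pics/s3.png',cv2.resize(f['img'][140:380,40:360,::-1],None,fx=2.4,fy=2.4))
for x in (-.06,-.017): go(.569+x*.996,-.2656+x*.0906,.018,-1.481,[10,0,0])"
```

```text
t: 13.6
eef_pos: [0.4512, -0.2762, 0.0181]
ee_rot: [-2.966, -0.001, -1.482]
force: [-0.1, -0.9, -0.0]
width: 0.0005
t 13.7 p [ 0.4504 -0.2762  0.0183] rot [-2.965e+00 -1.000e-03 -1.483e+00] F [ 0.09  0.15 -0.46] w 0.0004
row [ 0.    -0.194  0.035] [-0.002 -0.001 -0.002]
t 13.7 p [ 0.4504 -0.2762  0.0183] rot [-2.965e+00 -1.000e-03 -1.483e+00] F [ 0.09  0.15 -0.46] w 0.0004
row [-0.    -0.335  0.061] [-0.002 -0.001 -0.002]
```

View pics/w3.png

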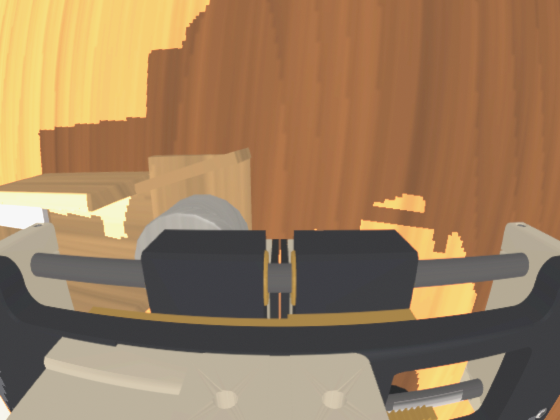

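View pics/s3.png

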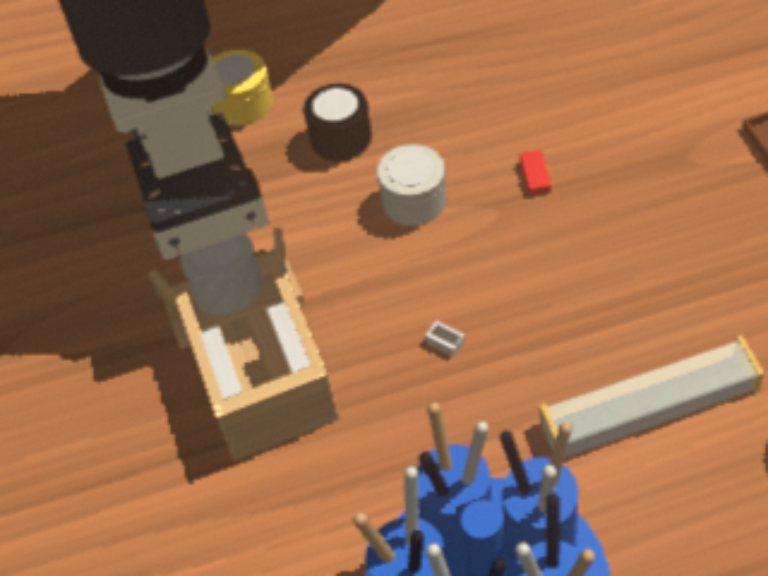

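The tin, at (220,275) in the scene crop, is upright on the ramp and between the guides. I'll push on.

```bash
python3 -m inch '1 0 -0.025 0.004 0 0 0;1 0 -0.05 0.009 0 0 0;1 0 -0.075 0.013 0 0 0;1 0 -0.1 0.018 0 0 0;1 0 -0.125 0.022 0 0 0;1 0 -0.15 0.027 0 0 0;1 0 -0.175 0.031 0 0 0;1 0 -0.2 0.036 0 0 0;1 0 -0.22 0.039 0 0 0;1 0 -0.22 0.039 0 0 0' ; python3 -c "
from h import *
from station import arm
f=arm.grab_frame('scene');cv2.imwrite('pics/s4.png',cv2.resize(f['img'][140:380,40:360,::-1],None,fx=2.4,fy=2.4))
for x in (-.017,): go(.569+x*.996,-.2656+x*.0906,.018,-1.481,[10,0,0])"
```

```text
t: 14.7
eef_pos: [0.5174, -0.2704, 0.0182]
ee_rot: [-2.965, -0.001, -1.483]
force: [-0.3, -0.4, 0.6]
width: 0.0004
t 14.75 p [ 0.5172 -0.2704  0.0183] rot [-2.965e+00 -1.000e-03 -1.483e+00] F [ 0.08 -0.56  0.32] w 0.0002
row [-0.001 -0.115  0.021] [-0.002 -0.001 -0.002]
```

View pics/s4.png

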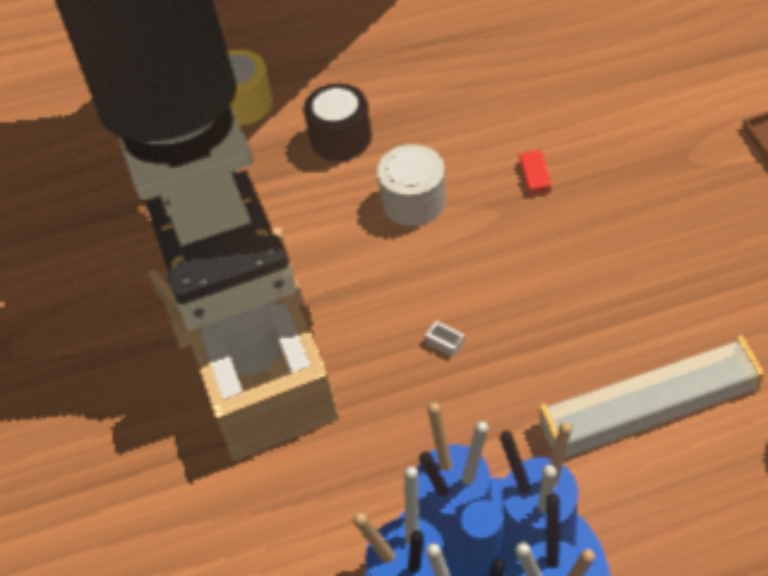

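```bash
python3 -m inch '1 0 -0.02 0.003 0 0 0;1 0 -0.04 0.007 0 0 0;1 0 -0.06 0.011 0 0 0;1 0 -0.075 0.013 0 0 0;1 0 -0.088 0.015 0 0 0;1 0 -0.088 0.015 0 0 0' ; python3 -c "
from h import *
from station import arm
f=arm.grab_frame('scene');cv2.imwrite('pics/s5.png',cv2.resize(f['img'][240:340,90:210,::-1],None,fx=6,fy=6))
for x in (-.017,): go(.569+x*.996,-.2656+x*.0906,.018,-1.481,[10,0,0])"
```

```text
t: 15.35
eef_pos: [0.5436, -0.268, 0.0182]
ee_rot: [-2.966, -0.0, -1.483]
force: [-1.2, 0.2, -0.5]
width: 0.0004
t 15.4 p [ 0.5435 -0.268   0.0183] rot [-2.966 -0.    -1.483] F [0.01 0.36 0.45] w 0.0005
row [-0.    -0.028  0.006] [-0.001 -0.001 -0.002]
```

View pics/s5.png

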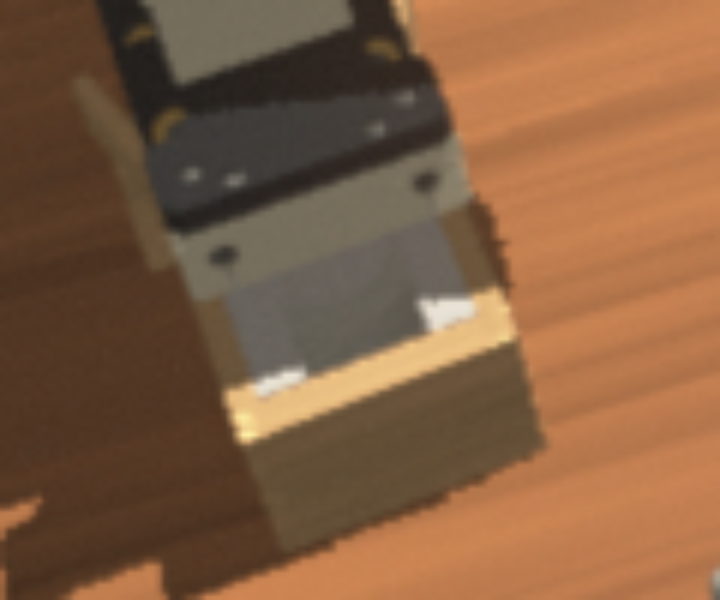

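The tin is well under the ledges, and no wall resistance has shown yet. I'll go on in 1–2 mm steps and watch the force.

```bash
python3 -m inch '1 0 -0.007 0.001 0 0 0;1 0 -0.014 0.002 0 0 0;1 0 -0.02 0.003 0 0 0;1 0 -0.02 0.003 0 0 0'; python3 -m inch '1 0 -0.005 0.001 0 0 0;1 0 -0.01 0.002 0 0 0;1 0 -0.01 0.002 0 0 0'; python3 -m inch '1 0 -0.005 0.001 0 0 0;1 0 -0.01 0.002 0 0 0;1 0 -0.01 0.002 0 0 0'; python3 -c "
from h import *
x=-.017; go(.569+x*.996,-.2656+x*.0906,.018,-1.481,[10,0,0])"
```

```text
t: 15.8
eef_pos: [0.549, -0.2675, 0.0183]
ee_rot: [-2.966, -0.0, -1.483]
force: [-1.6, -0.3, -0.8]
width: 0.0003
t: 16.1
eef_pos: [0.552, -0.2672, 0.0183]
ee_rot: [-2.967, -0.0, -1.483]
force: [-2.6, -0.7, 0.5]
width: 0.0005
t: 16.4
eef_pos: [0.5552, -0.267, 0.0183]
ee_rot: [-2.966, -0.0, -1.483]
force: [-3.1, -1.6, 0.2]
width: 0.0002
t 16.4 p [ 0.5552 -0.267   0.0183] rot [-2.966 -0.    -1.483] F [-3.12 -1.64  0.23] w 0.0002
row [-0.     0.01  -0.001] [-0.001 -0.001 -0.002]
```

```bash
for i in 1 2 3; do :; done; python3 -m inch '1 0 -0.004 0.001 0 0 0;1 0 -0.007 0.001 0 0 0;1 0 -0.007 0.001 0 0 0'|grep -E 'eef|force'; python3 -m inch '1 0 -0.004 0.001 0 0 0;1 0 -0.007 0.001 0 0 0;1 0 -0.007 0.001 0 0 0'|grep -E 'eef|force'
```

```text
eef_pos: [0.5572, -0.2668, 0.0183]
force: [-3.1, -0.5, -0.5]
eef_pos: [0.5593, -0.2665, 0.0183]
force: [-2.0, -0.7, -0.5]
```

```bash
python3 - <<'E'
from h import *
from station import arm
f=arm.grab_frame('scene');cv2.imwrite('pics/s6.png',cv2.resize(f['img'][240:340,90:210,::-1],None,fx=6,fy=6))
print(arm.get_state()["force"])
E
```

```text
[-1.3296653  -0.63538075 -0.85746662]
```

View pics/s6.png

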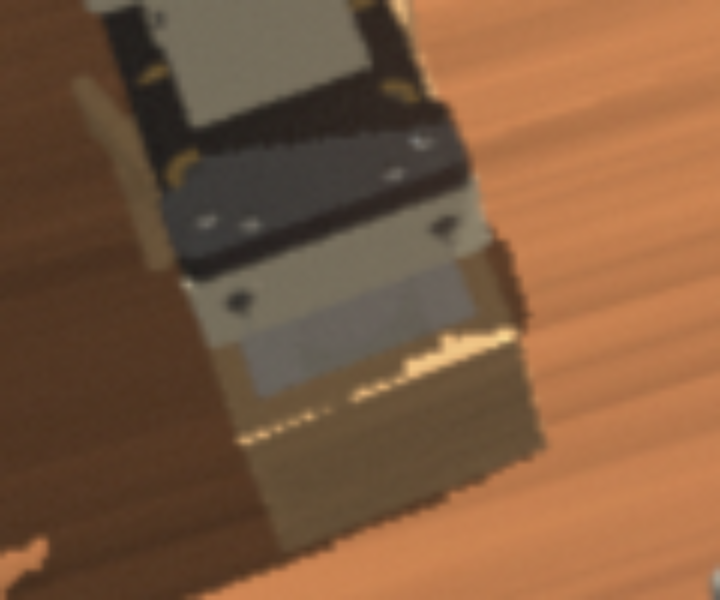

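The backstop hides the tin front, so the force will have to tell. I'll go on with small steps.

```bash
python3 -m inch '1 0 -0.004 0.001 0 0 0;1 0 -0.007 0.001 0 0 0;1 0 -0.007 0.001 0 0 0'|grep -E 'eef|force'
```

```text
eef_pos: [0.5609, -0.2664, 0.0183]
force: [-3.6, -0.1, 0.7]
```

```bash
python3 -m inch '1 0 -0.004 0.001 0 0 0;1 0 -0.007 0.001 0 0 0;1 0 -0.007 0.001 0 0 0'|grep -E 'eef|force'
```

```text
eef_pos: [0.5611, -0.2663, 0.0182]
force: [-8.8, -1.3, 4.9]
```

```bash
python3 -m inch '1 0 -0.004 0.001 0 0 0;1 0 -0.007 0.001 0 0 0;1 0 -0.007 0.001 0 0 0'|grep -E 'eef|force'
```

```text
eef_pos: [0.5612, -0.2662, 0.0181]
force: [-16.6, -2.3, 12.2]
```

Force rises and motion has stopped, so the tin is against the backstop. I'll back straight off and raise the arm.

```bash
python3 -m inch '1 0 0.01 -0.002 0 0 0;1 0 0.05 -0.009 0 0 0;1 0 0.15 -0.027 0 0 0;1 0 0.25 -0.045 0 0 0;0.5 0 0.35 -0.1 0 0 0;0 0 0.35 -0.25 0 0 0;0 0 0.35 -0.35 -0.1 0 0;0 0 0.35 -0.35 -0.167 0 0;0 0 0.35 -0.35 -0.167 0 0'; python3 -c "
from h import *
from station import arm
go(.4558,-.108,.13,0)
f=arm.grab_frame('wrist');cv2.imwrite('pics/w7.png',f['img'][:,:,::-1])
f=arm.grab_frame('top');cv2.imwrite('pics/t7.png',f['img'][:,:,::-1])"
```

```text
t: 18.85
eef_pos: [0.4471, -0.277, 0.1055]
ee_rot: [-3.138, -0.002, -1.482]
force: [-0.9, 0.1, -1.1]
width: 0.035
t 18.85 p [ 0.4471 -0.277   0.1055] rot [-3.138e+00 -2.000e-03 -1.482e+00] F [-0.87  0.09 -1.08] w 0.035
row [-0.558 -0.079 -0.083] [-1.000e-03 -4.000e-03 -1.415e+00]
```

View pics/t7.png

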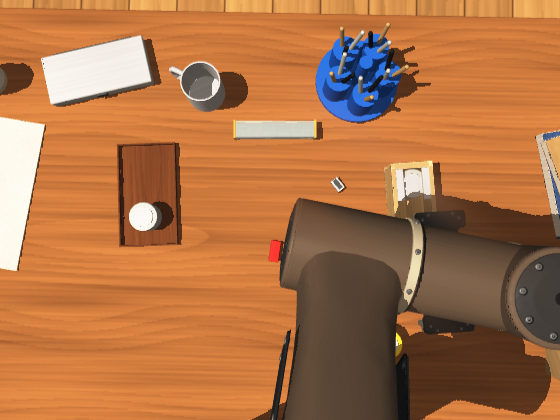

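The full tin shows under the ledges at about (412,185), close to the backstop. On to the last tin, turning the gripper back to yaw 0 in two moves.

```bash
python3 -m inch '0 -0.25 -0.03 -0.08 0 0 -0.7;0 -0.25 -0.03 -0.08 0 0 -0.7;0 -0.25 -0.03 -0.08 0 0 -0.7;0 -0.25 -0.03 -0.08 0 0 -0.7;0 -0.25 -0.03 -0.08 0 0 -0.7;0 -0.25 -0.03 -0.08 0 0 -0.7'; python3 -c "
from h import *
go(.4558,-.108,.12,0)"
```

```text
t: 19.55
eef_pos: [0.4461, -0.201, 0.1273]
ee_rot: [-3.141, 0.0, -0.748]
force: [0.5, -0.1, -1.0]
width: 0.0865
t 19.55 p [ 0.4461 -0.201   0.1273] rot [-3.141  0.    -0.748] F [ 0.54 -0.14 -0.97] w 0.0865
row [-0.187 -0.249  0.024] [-0.001 -0.    -0.715]
```

```bash
python3 -m inch '0 -0.187 -0.249 0.024 0 0 -0.715;0 -0.187 -0.249 0.024 0 0 -0.715;0 -0.187 -0.249 0.024 0 0 -0.715;0 -0.187 -0.249 0.024 0 0 -0.715;0 -0.187 -0.249 0.024 0 0 -0.715;0 -0.187 -0.249 0.024 0 0 -0.715;0 -0.187 -0.249 0.024 0 0 -0.715'; python3 -c "
from h import *
go(.4558,-.108,.0175,0)"
```

```text
t: 20.25
eef_pos: [0.4562, -0.1084, 0.1203]
ee_rot: [-3.141, 0.0, -0.009]
force: [0.5, 0.1, 0.3]
width: 0.0876
t 20.25 p [ 0.4562 -0.1084  0.1203] rot [-3.141  0.    -0.009] F [0.46 0.14 0.35] w 0.0876
row [-0.001 -0.001  0.343] [-0.     0.    -0.008]
```

```bash
python3 -m inch '0 0 0 0.1 0 0 0;0 0 0 0.2 0 0 0;0 0 0 0.28 0 0 0;0 0 0 0.343 0 0 0;0 0 0 0.343 0 0 0;1 0 0 0.343 0 0 0;1 0 0 0.343 0 0 0;1 0 0 0.343 0 0 0;1 0 0 0.343 0 0 0;1 0 0 0.343 0 0 0' 20;python3 -m inch '1 0 0 -0.07 0 0 0;1 0 0 -0.2 0 0 0;1 0 0 -0.33 0 0 0;1 0 0 -0.33 0 0 0;1 0 0 -0.33 0 0 0;1 0 0 -0.33 0 0 0;1 0 0 -0.33 0 0 0' ; python3 -c "
from h import *
from station import arm
for i in range(4):
  arm.grab_frame('wrist');print(arm.get_state()['force'])
go(.5726+.045,.2536+.0025,.12,0.056)"
```

```text
t: 21.25
eef_pos: [0.4569, -0.1082, 0.0183]
ee_rot: [-3.141, -0.001, -0.002]
force: [-0.8, 1.2, 4.1]
width: 0.0554
t: 21.95
eef_pos: [0.4556, -0.1083, 0.1155]
ee_rot: [3.141, 0.002, -0.002]
force: [-1.3, 0.0, -0.3]
width: 0.0554
[-0.54277881 -0.00103939 -0.03431351]
[-0.50390352 -0.32472495 -1.72317238]
[-1.10937159  0.39122084 -0.50048093]
[ 0.4364567   0.07099833 -0.40454313]
t 22.15 p [ 0.4561 -0.1083  0.1159] rot [ 3.141e+00  2.000e-03 -2.000e-03] F [ 0.44  0.07 -0.4 ] w 0.0551
row [ 0.536 -1.215 -0.015] [ 0.     0.001 -0.055]
```

About −0.6 N: empty, as expected. I'll carry it to the far half of the tray.

```bash
python3 -m inch '1 0.3 -0.65 0 0 0 -0.03;1 0.3 -0.65 0 0 0 -0.03;1 0.3 -0.65 0 0 0 -0.03;1 0.3 -0.65 0 0 0 -0.03;1 0.3 -0.65 0 0 0 -0.03;1 0.3 -0.65 0 0 0 -0.03'; python3 -c "
from h import *
f=pickle.load(open('top0.pkl','rb'));print(world(f,144,216,.047))
go(.5726+.046,.2536+.0025,.12,0.056)"
```

```text
t: 22.75
eef_pos: [0.5475, 0.0887, 0.1158]
ee_rot: [3.141, 0.001, 0.032]
force: [-0.9, -0.6, -1.0]
width: 0.0554
[0.5279677  0.24929538 0.047     ]
t 22.75 p [0.5475 0.0887 0.1158] rot [3.141e+00 1.000e-03 3.200e-02] F [-0.91 -0.58 -1.05] w 0.0554
row [ 0.255 -0.55  -0.014] [ 0.     0.001 -0.022]
```

```bash
python3 -m inch '1 0.255 -0.55 0 0 0 -0.022;1 0.255 -0.55 0 0 0 -0.022;1 0.255 -0.55 0 0 0 -0.022;1 0.255 -0.55 0 0 0 -0.022;1 0.255 -0.55 0.05 0 0 -0.022;1 0.255 -0.55 0.15 0 0 -0.022;1 0.255 -0.55 0.23 0 0 -0.022;1 0.255 -0.55 0.28 0 0 -0.022;1 0.255 -0.55 0.3 0 0 -0.022;1 0.255 -0.55 0.3 0 0 -0.022'; python3 -c "
from h import *
go(.6186,.2561,.0205,0.056)"
```

```text
t: 23.75
eef_pos: [0.6181, 0.2528, 0.026]
ee_rot: [3.141, 0.001, 0.052]
force: [-0.1, -0.3, 0.2]
width: 0.0559
t 23.75 p [0.6181 0.2528 0.026 ] rot [3.141e+00 1.000e-03 5.200e-02] F [-0.08 -0.32  0.16] w 0.0559
row [ 0.002 -0.011  0.018] [ 0.001  0.001 -0.004]
```

```bash
python3 -m inch '1 0 -0.008 0.008 0 0 0;1 0 -0.008 0.015 0 0 0;1 0 -0.008 0.019 0 0 0;1 0 -0.008 0.019 0 0 0;0.2 0 -0.008 0.019 0 0 0;0.2 0 -0.008 0.019 0 0 0;0.2 0 -0.008 0.019 0 0 0;0.2 0 -0.008 -0.08 0 0 0;0.2 0 -0.008 -0.2 0 0 0;0 0 -0.008 -0.35 0 0 0;0 0 -0.008 -0.4 0 0 0'; python3 -c "
from h import *
go(.45,0,.2,0)"
```

```text
t: 24.85
eef_pos: [0.6204, 0.2573, 0.1521]
ee_rot: [-3.139, -0.006, 0.054]
force: [-0.7, 0.6, -1.0]
width: 0.0808
t 24.85 p [0.6204 0.2573 0.1521] rot [-3.139 -0.006  0.054] F [-0.67  0.62 -1.  ] w 0.0808
row [-0.612  0.825 -0.166] [-0.003 -0.006  0.051]
```

Now move aside and check both placements.

```bash
python3 -m inch '0 -0.612 0.7 -0.166 0 0 0.05;0 -0.612 0.7 -0.166 0 0 0.05;0 -0.612 0.7 -0.166 0 0 0.05;0 -0.612 0.7 -0.166 0 0 0.05;0 -0.612 0.7 -0.166 0 0 0.05;0 -0.612 0.7 -0.166 0 0 0.05;0 -0.612 0.7 -0.166 0 0 0.05;0 -0.612 0.7 -0.166 0 0 0.05'; python3 - <<'E'
from h import *
from station import arm
f=arm.grab_frame('top');cv2.imwrite('pics/t8.png',f['img'][:,:,::-1]);pickle.dump(f,open("t8.pkl","wb"))
cv2.imwrite('pics/r8.png',cv2.resize(f['img'][145:265,370:455,::-1],(425,600),interpolation=cv2.INTER_CUBIC))
P=cloud(f)
w=P[135:255,110:195].reshape(-1,3);w=w[(w[:,2]>.038)&(w[:,2]<.055)]
c=np.array([.5726,.2536]);a=.056;R=np.array([[np.cos(a),np.sin(a)],[-np.sin(a),np.cos(a)]])
l=(w[:,:2]-c)@R.T
for m in (l[:,0]<0,l[:,0]>0):
    print("tray",m.sum(),cv2.minEnclosingCircle(l[m].astype(np.float32)),w[m,2].min(),w[m,2].max())
g=arm.grab_frame('scene');cv2.imwrite('pics/s8.png',g['img'][:,:,::-1])
w=P[145:265,370:455].reshape(-1,3)
a=.09;R=np.array([[np.cos(a),np.sin(a)],[-np.sin(a),np.cos(a)]])
l=(w[:,:2]-[.569,-.2656])@R.T
m=(abs(l[:,1])<.015)&(l[:,0]>-.04)&(l[:,0]<.058)&(w[:,2]>.04)
print("rack top",l[m].min(0),l[m].max(0),np.median(w[m,2]),np.percentile(w[m,2],[5,95]))
E
```

```text
t: 25.65
eef_pos: [0.4461, 0.0365, 0.1972]
ee_rot: [-3.141, -0.002, -0.0]
force: [0.1, 0.2, 0.7]
width: 0.0874
tray 662 ((-0.04489773511886597, 0.0012021337170153856), 0.02833390422165394) 0.03807541588548957 0.05133492216726643
tray 655 ((0.04473080113530159, 0.0012222962686792016), 0.02809586375951767) 0.0384669597874181 0.05120086544378766
rack top [ 0.00554989 -0.01496183] [0.05777305 0.01495067] 0.05284120892627364 [0.04938108 0.05570699]
```

View pics/t8.png

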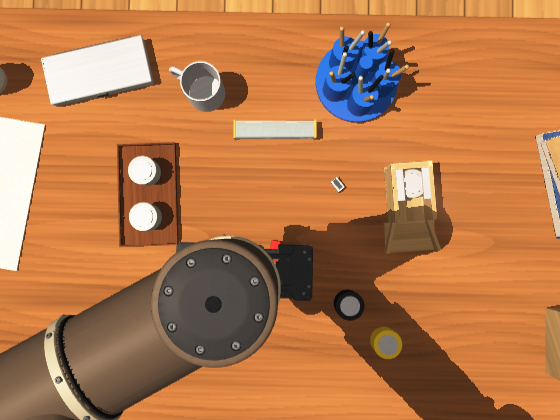

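View pics/r8.png

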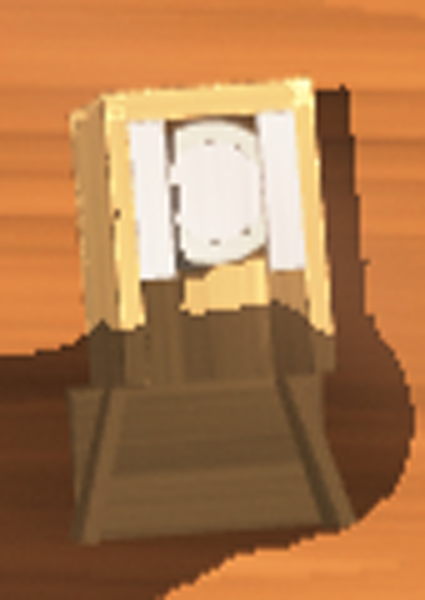

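View pics/s8.png

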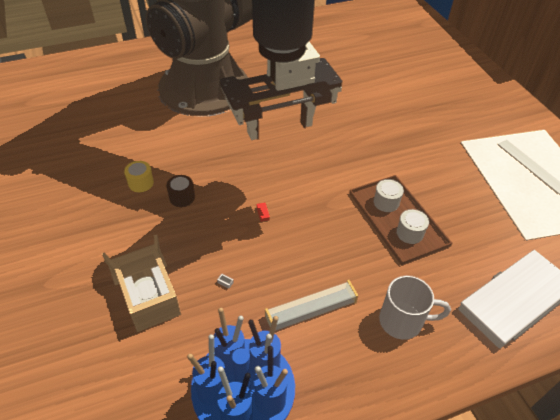

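Both tins in the tray, at (144,170) and (144,216), stand flat and near the centre line. The rack tin is home under the ledges, its rear edge at x of about +5 mm against an ideal +4. The bystanders are where they were, and the gripper touches nothing.

```bash
python3 -c "
from station import arm
print(arm.job_done())"
```

```text
the job is handed in; nothing more can be done
None
```

I found the full tin by lifting all three, slid it home in the rack, and stood the two empties side by side in the tray. I handed the job in at about 26 s of the 72 s allowed; no verdict is reported.

- **Weighing:** two tins pulled about 0.5–0.7 N on the wrist and one about 4.8 N. The readings were noisy, but the gap is far larger than the noise.
- **Rack:** I pushed the full tin up the ramp with closed fingers until it stopped and the push force rose to about 17 N. The top camera puts its rear edge at rack x of about +5 mm, where home is +4 mm. Its top is level and about 53 mm above the bench, where 54 mm is expected.
- **Tray:** the empties are at tray x of about −45 mm and +45 mm, y about +1 mm, both flat on the floor.
- **Bystanders:** by eye they look unmoved in the last pictures. The robot was clear of everything.

No check failed or disagreed. The rack tin's sideways position was not measured directly; the side walls hold it to about ±3 mm.

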